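# Hang the tall mixing cup on the draining rack

### The arm

A 6-joint arm with a two-finger parallel gripper is mounted at the origin on a cart in front of the work surface, level with it; the furniture and walls round the work are solid. World frame = base frame: x ahead of the robot, y to its left, z up, the work surface at z = 0. Lengths are in m, angles in rad, forces in N, time in s.
With the tool pointing down it reaches from about 0.3 to 0.775 m from the base axis. Payload 14.6 kg.
Tool frame: the origin (TCP) lies midway between the tips of the shut fingers; the grasp point (between the pads) lies 19 mm behind it; z points along the fingers, y is the direction in which the jaws open and shut (so a half turn about z gives the same grasp; the last joint's range is limited). The gripper opens to 94 mm and grips with 3 to 60 N. Pads are 16 mm wide; open, the fingers measure 119 mm over their backs; the gripper's body (75 mm by 177 mm) begins 78 mm behind the grasp point.
Start: joints at [1.072, 0.3, 1.521, -0, 1.321, -0.067], TCP at [0.23, 0.5, 0.205] pointing down, gripper open.
Joint ranges: [-3.03, 3.03], [-0.79, 2.21], [0.23, 2.52], [-1.04, 4.18], [0, 3.07], [-2.55, 2.55]. Speed limits (rad/s): [2.22, 2.22, 2.57, 3.14, 3.14, 3.14].

### API

Orientations are given as a rotation vector (axis times angle).
In Python, from workcell import observe, capture, job_done gives the robot as it stands.
- The arm moves only by the shell command python3 -m crank 'ROWS' [OPENING]. ROWS is JSON, a list that holds one entry, the list of rows, each a list of 6 numbers: the shift along the tool's x, y, z in cm, then the turn, a rotation vector about the tool's x, y, z in rad. In form: [[[dx, dy, dz, ax, ay, az], ...]]. A call has 1 to 5 rows; each row is the pose to reach, as a shift and turn from the pose commanded when the call began, along the tool's axes at that moment; what a row does not reach only later rows make up. A row lasts 1/10 s, in which the tool goes at most 50 mm and 8.59 degrees, less where a joint would pass 70% of its speed; a pose out of reach is approached as far as the arm can. A call with a gripper value outside its range is refused whole. OPENING is the opening, from 0 (shut) to 1 (fully open), set as the call begins (- or left out, the last holds). The fingers move at their own pace and stop on an object; the grip force is fixed at half the most. Time passes only in rows, so rows that repeat a pose let the fingers close. It gives the time, the measured TCP pose, the force and the opening at its end, in the units of the state.
- observe(): the state, without advancing time (a new reading comes with each control period).
- capture(name): name is "scene" or "top" or "wrist"; returns a dict with "color" (480x640x3 uint8, blue, green, red), "fov_y" (degrees; the focal length in pixels is half the picture's height over the tangent of half this angle, whatever the lens; pixels are square), "cx", "cy" (the principal point, pixels), "extrinsics" (4x4, takes a point from camera to world coordinates). Camera axes: x right, y up, looking along -z (the intrinsics and any distortion apply to the point x, -y, -z); pixel columns grow to the right and rows downward; lengths in m; the calibration is good to about 2 mm. A picture is of the moment at which its call begins. There is no depth.
- job_done(): hands the job in, once; it reports no verdict.
The state is a dict: "clock": time; "joint_pos": joint angles; "qvel": joint speeds; "tau": joint torques, N m; "tcp_pos": TCP position; "tcp_rot": TCP orientation; "ft_force": force on the tool from outside, world axes, zero at the start; "torque": the same for the moment, N m; "opening": finger opening in m.
Only numpy, scipy, OpenCV 4.12 (cv2) and the standard library are available. Lean on these libraries where they do the work, as an engineer would, in place of code of your own. Each camera call takes 0.05 s, during which the arm holds its last target.

### The job

Hang the tall steel mixing cup, which stands upside down on the worktop, mouth-down on the long leaning peg of the draining rack, pushed on until its bottom sits on the tip of the peg, and let go of it. The low cup waits for the next mix: leave it standing where it is.

Things in the scene. Friction and masses are not known exactly. Their poses are not given: they have to be found in the camera images.
- tall_cup_mid (a point): Centre (on the axis, half-way up) of the tall cup: plain straight round steel cup, 60 mm outside diameter, 100 mm high, bore 54 mm, closed bottom 4 mm thick, about 0.12 kg. It starts upside down on the worktop, this point 50 mm above it. z points from the mouth to the closed bottom (up at the start): mouth 50 mm below this point, inner face of the bottom 46 mm above it.
- long_peg_tip (a point): Outermost point of the long peg's round black tip (19 mm diameter), 141 mm above the worktop; steel rod 16 mm thick, 150 mm from foot to tip. Frame: z straight up, x to the rack's back, y to its left. The peg leans 25 degrees from vertical toward the rack's front (-x, roughly at the robot): its foot lies 63 mm behind (+x) and 136 mm below this point. It may be the left or right peg.
- short_peg_tip (a point): The same point and frame of the short peg, 82 mm above the worktop, 85 mm from its foot, leaning the same way; it stays empty. Both pegs are fixed in a grey drip tray (270 x 190 mm, 16 mm high), feet 132 mm apart along y; the rack may stand turned by up to 17 degrees.
- low_cup_mid (a point): Centre (half-way up) of the low steel cup: 64 mm diameter, 55 mm high, standing mouth up on the worktop. To be left alone.
Mind the look-alikes: they are no part of the job. What is shaped like the part that bears tall_cup_mid but brown or pink is not meant.

How it is judged:
By the outcome, as a careful person would: the job done as asked, in the order asked, and still so for the second after the job is handed in, with the robot touching nothing.
It also fails if it takes over 32 s, if anything falls off the work surface, if the arm or the gripper's body presses on something with over 40 N, if the wrist force passes 120 N, or if a joint passes its speed limit or range.

## Working session

There is one attempt and no reset: what is moved stays moved. The work goes in short steps, Python scripts to look and compute and a shell command to move; the robot and the scene stay as the last step left them, time stands still between calls to the robot, and variables do not carry over. Pictures are saved under pics/ and viewed, and the job is handed in when it is done.

```bash
mkdir -p pics; ls
python3 - <<'E'
from workcell import observe, capture
import cv2
s=observe(); print(s)
for n in ["scene","top","wrist"]:
    c=capture(n); cv2.imwrite(f"pics/{n}0.png",c["color"]); print(n,c["fov_y"],c["cx"],c["cy"],c["extrinsics"], [k for k in c])
E
```

```text
pics
{'clock': 0.0, 'joint_pos': array([ 1.07239977e+00,  3.00502394e-01,  1.52158858e+00, -8.57868663e-06,
        1.32072359e+00, -6.66000094e-02]), 'qvel': array([-0.00176818,  0.0007668 ,  0.00071661, -0.00103071,  0.00128662,
       -0.00045111]), 'tau': array([-2.24111813e-03, -5.31809878e+01, -3.52736092e+01,  7.07219378e-02,
        2.44796398e-02, -6.85586610e-05]), 'tcp_pos': array([0.23005048, 0.49927564, 0.204866  ]), 'tcp_rot': array([-6.72932834e-01, -3.06833383e+00,  1.84674327e-03]), 'ft_force': array([0.51312378, 0.21088377, 0.04499498]), 'torque': array([-0.02446206, -0.00703897, -0.02223612]), 'opening': 0.09417687374026605}
scene 53.161135353580285 321.378831095958 239.62063790150327 [[ 0.63392025  0.37753349 -0.67499154 -0.23051116]
 [-0.77335449  0.31873156 -0.54802648 -0.63601598]
 [ 0.00824276  0.86941282  0.49401761  0.68000781]
 [ 0.          0.          0.          1.        ]] ['color', 'fov_y', 'cx', 'cy', 'extrinsics']
top 53.93949924667768 321.5416975297101 234.0251905834693 [[ 0.01546754  0.9991712  -0.03765197  0.5162672 ]
 [-0.99987966  0.01541156 -0.00177664 -0.00779835]
 [-0.00119489  0.03767492  0.99928933  1.09725256]
 [ 0.          0.          0.          1.        ]] ['color', 'fov_y', 'cx', 'cy', 'extrinsics']
wrist 62.752322331500295 316.31727747021665 240.52524956862737 [[ 0.41784244 -0.88319803 -0.21299986  0.1688069 ]
 [ 0.90851831  0.40581491  0.0995427   0.52739567]
 [-0.0014774  -0.23510744  0.97196827  0.38332949]
 [ 0.          0.          0.          1.        ]] ['color', 'fov_y', 'cx', 'cy', 'extrinsics']
```

View pics/scene0.png

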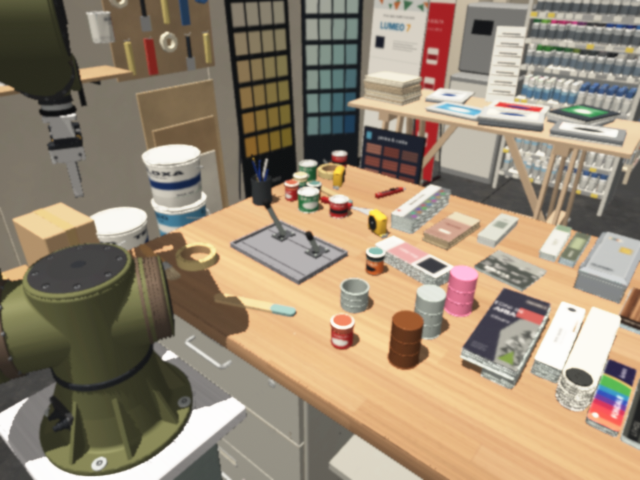

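View pics/top0.png

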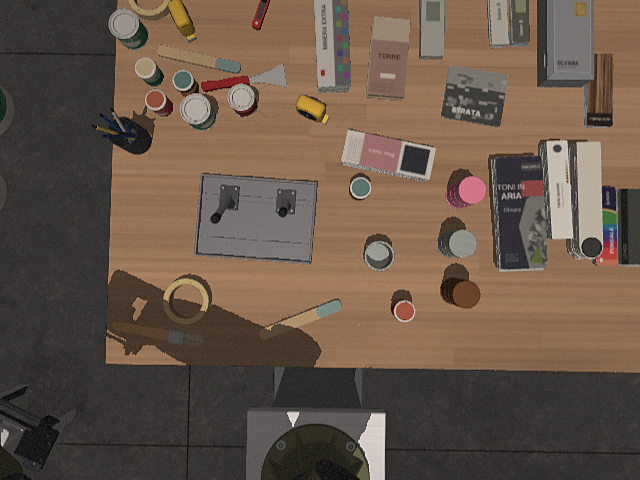

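View pics/wrist0.png

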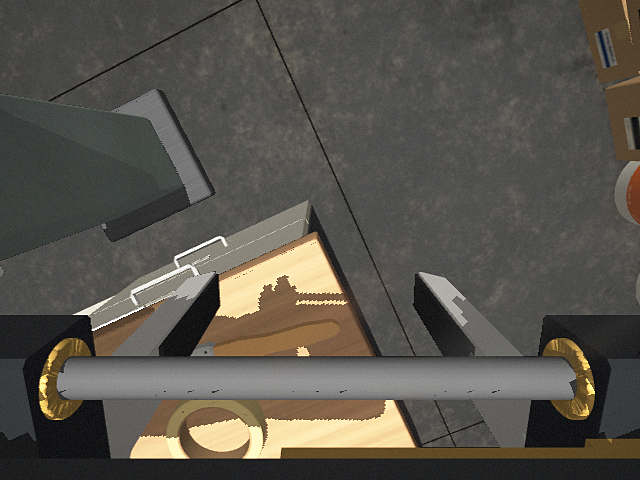

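Candidates: steel tall cup top (462,243)/scene (430,310); brown look-alike top (465,293)/scene (406,340); pink look-alike top (470,190)/scene (461,290); low open cup top (379,255)/scene (354,294). I choose the grey-steel closed-topped one; the long peg appears to be the left one, with its tip at top (217,217). Close crop check next.

Run:
```python
import cv2, numpy as np
t=cv2.imread("pics/top0.png"); s=cv2.imread("pics/scene0.png")
a=cv2.resize(t[165:320,350:500],(400,413),interpolation=cv2.INTER_CUBIC)
b=cv2.resize(s[270:370,330:480],(400,267),interpolation=cv2.INTER_CUBIC)
c=cv2.resize(t[165:270,190:325],(400,311),interpolation=cv2.INTER_CUBIC)
d=cv2.resize(s[190:280,225:350],(400,288),interpolation=cv2.INTER_CUBIC)
o=np.zeros((600,800,3),np.uint8)
o[:311,:400]=c; o[311:599,:400]=d; o[:267,400:]=b; o[267:600,400:]=a[40:373]
cv2.imwrite("pics/crop0.png",o)
```

```text
(no output)
```

View pics/crop0.png

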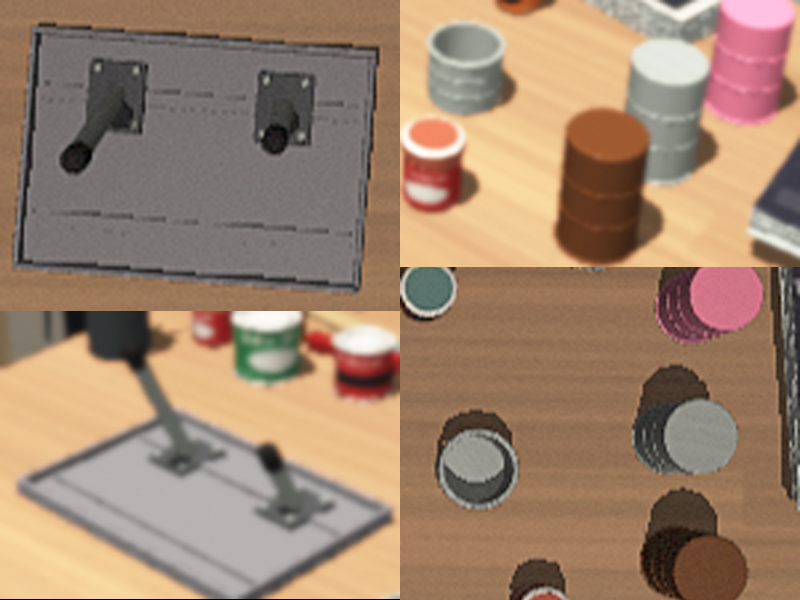

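Crop confirms: steel tall cup between brown (front) and pink (back); long peg on the left, its tip in front of a black pen pot in the scene view. Measuring now.

```bash
cat > h.py <<'E'
import numpy as np, cv2
from workcell import observe, capture
from scipy.spatial.transform import Rotation as R
def ray(c,u,v):
    f=240/np.tan(np.radians(c["fov_y"])/2)
    E=c["extrinsics"]; d=E[:3,:3]@np.array([(u-c["cx"])/f,-(v-c["cy"])/f,-1]); return E[:3,3],d
def onz(c,u,v,z):
    o,d=ray(c,u,v); return o+d*(z-o[2])/d[2]
def proj(c,p):
    f=240/np.tan(np.radians(c["fov_y"])/2); E=c["extrinsics"]; q=E[:3,:3].T@(np.asarray(p)-E[:3,3])
    return np.array([c["cx"]+f*q[0]/-q[2], c["cy"]-f*q[1]/-q[2]])
def tri(c1,p1,c2,p2):
    o1,d1=ray(c1,*p1);o2,d2=ray(c2,*p2);d1/=np.linalg.norm(d1);d2/=np.linalg.norm(d2)
    A=np.stack([d1,-d2],1);t=np.linalg.lstsq(A,o2-o1,rcond=None)[0]
    a=o1+d1*t[0];b=o2+d2*t[1];return (a+b)/2,np.linalg.norm(a-b)
E
python3 - <<'E'
from h import *
t=capture("top"); s=capture("scene"); im=t["color"]
# bright grey cup top
hsv=cv2.cvtColor(im,cv2.COLOR_BGR2HSV)
m=((hsv[...,1]<50)&(hsv[...,2]>115)).astype(np.uint8)
m[:,:430]=0;m[:,490:]=0;m[:215]=0;m[275:]=0
m=cv2.morphologyEx(m,cv2.MORPH_OPEN,np.ones((3,3)))
n,l,st,ce=cv2.connectedComponentsWithStats(m); print(st,ce)
cs=max(cv2.findContours(m,0,2)[0],key=cv2.contourArea); print(cv2.minEnclosingCircle(cs))
(cu,cv),r=cv2.minEnclosingCircle(cs); P=onz(t,cu,cv,.1); print("cup top",P, "r",np.linalg.norm(onz(t,cu+r,cv,.1)-P), "in scene",proj(s,P), proj(s,P-[0,0,.1]))
# low cup
print("low top (379,252)",onz(t,379,254,.055))
# black tip
g=im.max(2); b=(g<35).astype(np.uint8)
b2=np.zeros_like(b); b2[195:230,200:300]=b[195:230,200:300]
n,l,st,ce=cv2.connectedComponentsWithStats(b2); print(st,ce)
# tray corners
crop=im[165:270,190:325]
# scene dark tip
hs=s["color"]; cv2.imwrite("pics/scene_tip.png",cv2.resize(hs[180:260,240:340],(800,640))[:600])
cv2.imwrite("pics/top_tray.png",cv2.resize(crop,(771,600),interpolation=cv2.INTER_NEAREST))
E
```

```text
[[     0      0    640    480 306605]
 [   449    230     28     27    595]] [[319.22257302 239.49282627]
 [462.45882353 243.19663866]]
((462.2919006347656, 243.17027282714844), 13.896651268005371)
cup top [ 0.53908979 -0.30378342  0.1       ] r 0.02936091851517311 in scene [431.16658231 291.9646175 ] [425.55772187 329.66906383]
low top (379,252) [ 0.5133725  -0.13345573  0.055     ]
[[     0      0    640    480 307056]
 [   201    195      1      6      6]
 [   238    199      1      1      1]
 [   232    200      3      3      4]
 [   238    202      1      1      1]
 [   200    204      1      4      4]
 [   232    204      3      1      3]
 [   288    205      3      5      5]
 [   228    206      1      1      1]
 [   231    207      2      1      2]
 [   278    207      9     10     51]
 [   200    209      1      3      3]
 [   237    209      1      1      1]
 [   211    213     10     10     62]] [[319.53623443 239.51277617]
 [201.         197.5       ]
 [238.         199.        ]
 [232.75       201.        ]
 [238.         202.        ]
 [200.         205.5       ]
 [233.         204.        ]
 [289.2        207.        ]
 [228.         206.        ]
 [231.5        207.        ]
 [282.7254902  211.23529412]
 [200.         210.        ]
 [237.         209.        ]
 [215.75806452 217.32258065]]
```

View pics/scene_tip.png

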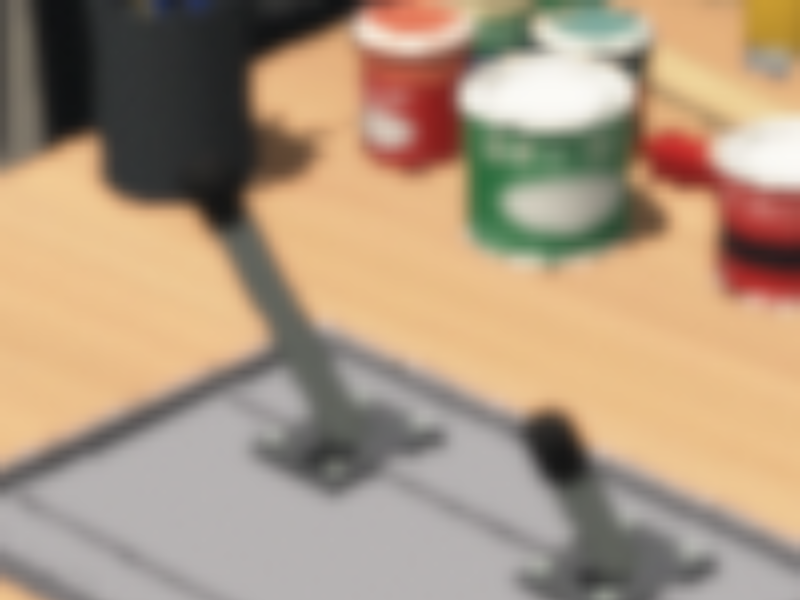

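View pics/top_tray.png

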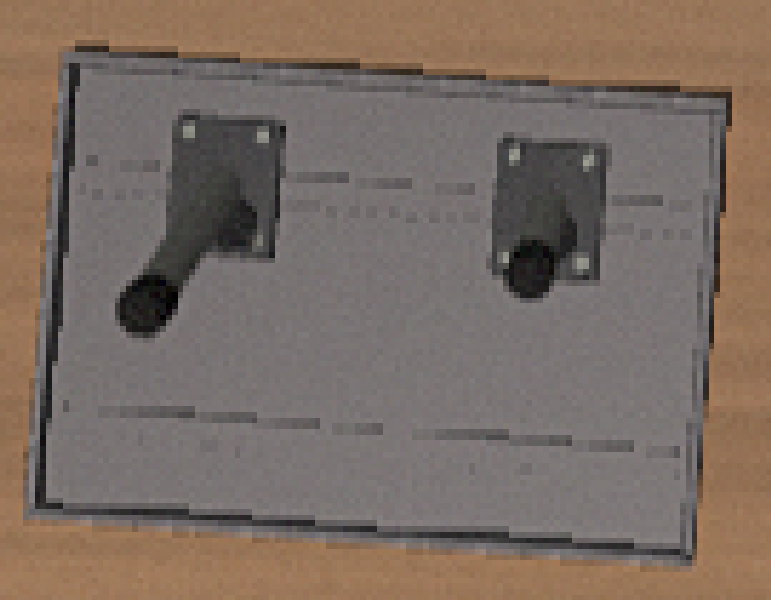

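Run:
```python
from h import *
t=capture("top"); s=capture("scene")
k=600/105
px=lambda x,y:((x+.5)/k+190-.5,(y+.5)/k+165-.5)
b1=[px(188,130),px(263,135),px(258,240)]; b2=[px(514,155),px(588,160),px(582,263),px(505,258)]
w1=np.array([onz(t,*p,.018) for p in b1]); w2=np.array([onz(t,*p,.018) for p in b2])
d=w1[:2]-w2[:2]; print("feet dist",np.linalg.norm(d,axis=1), "yaw",np.degrees(np.arctan2(-d[:,0],d[:,1])))
cor=np.array([onz(t,*px(*p),.016) for p in [(66,52),(728,96),(690,562),(28,515)]]); print(cor)
for i in range(4):
    e=cor[(i+1)%4]-cor[i]; print(np.linalg.norm(e),np.degrees(np.arctan2(e[1],e[0])))
psi=np.radians(np.mean(np.degrees(np.arctan2(-d[:,0],d[:,1]))))
x=np.array([np.cos(psi),np.sin(psi),0]); ax=-x*np.sin(np.radians(25))+np.array([0,0,np.cos(np.radians(25))])
for u,v,h,n in [(*px(148,305),.141,"long"),(*px(530,270),.082,"short")]:
    c=onz(t,u,v,h-.0095*ax[2]); tip=c+.0095*ax
    print(n,"ball",c,"tip",tip,"scene ball",proj(s,c),"foot",tip+x*(.063 if n=="long" else .085*np.sin(np.radians(25)))-[0,0,.136])
print("tri long", tri(t,px(148,305),s,(240+218/8,180+205/8)),"tri short", tri(t,px(530,270),s,(240+550/8,180+432/8)))
print("plate centres",(w1[0]+[0,0,0]+w1[2])/2,w2.mean(0),"axis",ax, "psi",np.degrees(psi))
st=observe(); Rt=R.from_rotvec(st["tcp_rot"]).as_matrix(); print(Rt)
```

```text
feet dist [0.13159979 0.13117021] yaw [-3.52403896 -3.5375854 ]
[[0.69194538 0.27389511 0.016     ]
 [0.67818816 0.00649219 0.016     ]
 [0.49039447 0.0187423  0.016     ]
 [0.50509317 0.28445086 0.016     ]]
0.2677565743710911 -92.94512995034988
0.1881928133573889 176.26778404841036
0.26611480223253153 86.83368941109683
0.18715013582062492 -3.2333438736592863
long ball [0.5822226  0.21185373 0.13239008] tip [0.57821534 0.21210098 0.141     ] scene ball [267.19697106 201.89337402] foot [0.64109576 0.20822111 0.005     ]
short ball [0.60184842 0.08008602 0.07339008] tip [0.59784116 0.08033328 0.082     ] scene ball [309.46255667 233.84954387] foot [ 0.63369553  0.07812098 -0.054     ]
tri long (array([0.58336715, 0.21426913, 0.12022848]), np.float64(0.00093715658439987)) tri short (array([0.60128696, 0.08083612, 0.07290212]), np.float64(0.0018592141039405444))
plate centres [0.63884997 0.20890735 0.018     ] [0.63116819 0.07836609 0.018     ] axis [-0.42181606  0.02602707  0.90630779] psi -3.5308121803787196
[[-9.08206106e-01  4.18523178e-01 -1.33733788e-04]
 [ 4.18523199e-01  9.08206072e-01 -2.51080630e-04]
 [ 1.63747750e-05 -2.84003654e-04 -9.99999960e-01]]
```

Measures agree with the given sizes (feet 131 mm apart, tray 267×188, cup r 29 mm; yaw ≈ -3.3°). Long tip ≈ (0.578, 0.212, 0.141); cup ≈ (0.539, -0.304). The triangulated long tip height (0.12) is poor because the tip merges with the black pot in the scene view; I'll recheck it with the wrist camera.

```bash
cat >> h.py <<'E'
psi=np.radians(-3.3); LEAN=np.radians(25)
yr=np.array([-np.sin(psi),np.cos(psi),0]); xr=np.array([np.cos(psi),np.sin(psi),0])
def tool(lean):   # tool y along rack y, z down tilted forward by lean
    z=xr*np.sin(lean)-np.array([0,0,np.cos(lean)]); return np.stack([np.cross(yr,z),yr,z],1)
def go(p,Rm):
    s=observe(); R0=R.from_rotvec(s["tcp_rot"]).as_matrix()
    d=R0.T@(np.asarray(p)-s["tcp_pos"])*100; r=R.from_matrix(R0.T@Rm).as_rotvec()
    print("clock",s["clock"],"shift cm",d.round(2),"turn",r.round(3),"F",s["ft_force"].round(1),"open",round(s["opening"],4))
E
python3 - <<'E'
from h import *
go([.539,-.304,.20],tool(0))
E
```

```text
clock 0.35 shift cm [-61.68 -60.04   0.55] turn [-0.    -0.    -0.374] F [-0.  0. -0.] open 0.094
```

```bash
python3 -m crank '[[[-3.5,-3.5,0,0,0,-0.07],[-7,-7,0,0,0,-0.15],[-10.5,-10.5,0,0,0,-0.22],[-14,-14,0.1,0,0,-0.3],[-17.5,-17.5,0.2,0,0,-0.374]]]'; python3 -c "
from h import *
go([.539,-.304,.20],tool(0))"
```

```text
clock: 0.85
tcp_pos: [0.316, 0.2656, 0.2035]
tcp_rot: [0.085, 3.14, 0.0]
ft_force: [-0.0, 0.0, 1.4]
opening: 0.0942
clock 0.85 shift cm [-25.34 -55.67   0.35] turn [0.    0.    0.004] F [-0.   0.   1.4] open 0.0942
```

```bash
python3 -m crank '[[[-2,-4.4,0,0,0,0],[-4,-8.8,0,0,0,0],[-6,-13.2,0.1,0,0,0],[-8,-17.6,0.2,0,0,0],[-10,-22,0.2,0,0,0]]]'; python3 -c "
from h import *
go([.539,-.304,.20],tool(0))"
```

```text
clock: 1.35
tcp_pos: [0.4033, 0.0399, 0.2017]
tcp_rot: [0.091, 3.14, 0.0]
ft_force: [1.1, -0.2, 0.2]
opening: 0.0943
clock 1.35 shift cm [-15.54 -33.55   0.17] turn [ 0.     0.001 -0.   ] F [ 1.1 -0.2  0.2] open 0.0943
```

```bash
python3 -m crank '[[[-2,-4.4,0,0,0,0],[-4,-8.8,0,0,0,0],[-6,-13.2,0,0,0,0],[-8,-17.6,0,0,0,0],[-10,-22,0.1,0,0,0]]]'; python3 -c "
from h import *
go([.539,-.304,.20],tool(0))"
```

```text
clock: 1.85
tcp_pos: [0.4905, -0.1856, 0.2006]
tcp_rot: [0.091, 3.14, -0.0]
ft_force: [-0.1, 0.8, 0.8]
opening: 0.0936
clock 1.85 shift cm [ -5.53 -11.53   0.07] turn [-0.     0.001 -0.   ] F [-0.1  0.8  0.8] open 0.0936
```

```bash
python3 -m crank '[[[-2,-4,0,0,0,0],[-4,-8,0,0,0,0],[-5.5,-11.5,0,0,0,0],[-5.5,-11.5,0,0,0,0],[-5.5,-11.5,0,0,0,0]]]'; python3 -c "
from h import *
go([.539,-.304,.20],tool(0))
c=capture('wrist'); cv2.imwrite('pics/wrist1.png',c['color']); print(c['extrinsics'])
print('cup top centre expected',proj(c,[.539,-.304,.1]), 'TCP proj',proj(c,observe()['tcp_pos']))"
```

```text
clock: 2.35
tcp_pos: [0.5381, -0.3017, 0.1998]
tcp_rot: [-0.092, -3.139, -0.001]
ft_force: [-0.0, 0.3, 0.0]
opening: 0.0938
clock 2.35 shift cm [-0.1  -0.23 -0.02] turn [ 0.001 -0.001 -0.001] F [-0.   0.3  0. ] open 0.0938
[[ 5.79759608e-02 -9.70562167e-01 -2.33768836e-01  4.70825995e-01]
 [ 9.98317857e-01  5.64801604e-02  1.30938328e-02 -2.98360114e-01]
 [ 4.94922638e-04 -2.34134730e-01  9.72204034e-01  3.78182732e-01]
 [ 0.00000000e+00  0.00000000e+00  0.00000000e+00  1.00000000e+00]]
cup top centre expected [313.82290413 242.38461844] TCP proj [318.88171404 290.24881176]
```

View pics/wrist1.png

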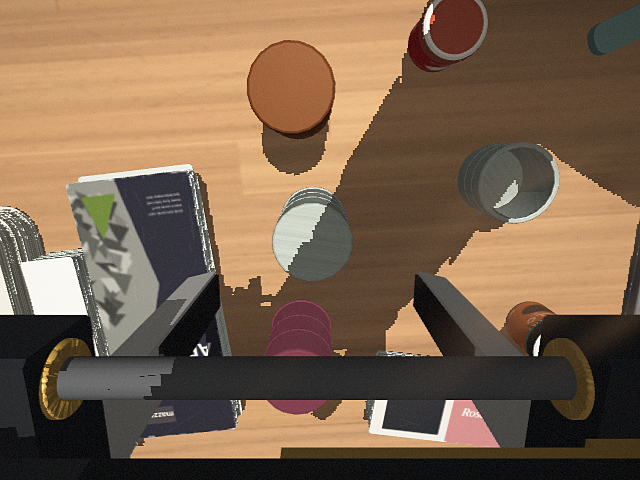

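The wrist view shows the steel cup's top disc centred at about (312,241.5), against a predicted (314,242). The position is confirmed to within 2 mm, and brown (290,88) and pink (300,370) are clear of the fingers. Descending.

```bash
python3 -c "
from h import *
c=capture('wrist'); print(onz(c,312,241.5,.1), 'book', onz(c,208,240,.03), onz(c,230,330,.03))
go([.539,-.3035,.041],tool(0))"
```

```text
[ 0.53845343 -0.30460248  0.1       ] book [ 0.5486422  -0.40083278  0.03      ] [ 0.63860056 -0.39050005  0.03      ]
clock 2.45 shift cm [-0.09 -0.29 15.95] turn [ 0. -0.  0.] F [-0.   0.3  0.1] open 0.0942
```

```bash
python3 -m crank '[[[-0.1,-0.3,4,0,0,0],[-0.1,-0.3,8,0,0,0],[-0.1,-0.3,12,0,0,0],[-0.1,-0.3,14.5,0,0,0],[-0.1,-0.3,15.9,0,0,0]]]'; python3 -m crank '[[[0,0,0,0,0,0],[0,0,0,0,0,0],[0,0,0,0,0,0],[0,0,0,0,0,0],[0,0,0,0,0,0]]]' 0;  python3 -c "
from h import *
go([.539,-.304,.041],tool(0))"
```

```text
clock: 2.95
tcp_pos: [0.5386, -0.3031, 0.0398]
tcp_rot: [-0.089, -3.138, -0.002]
ft_force: [0.9, 0.6, 0.4]
opening: 0.0939
clock: 3.45
tcp_pos: [0.5396, -0.3048, 0.0424]
tcp_rot: [0.091, 3.139, -0.001]
ft_force: [-1.1, 0.4, 4.2]
opening: 0.0597
clock 3.45 shift cm [0.07 0.07 0.14] turn [-0.001  0.001 -0.   ] F [-1.1  0.4  4.2] open 0.0597
```

```bash
python3 -m crank '[[[0,0,-3,0,0,0],[0,0,-7,0,0,0],[0,0,-11,0,0,0],[0,0,-15,0,0,0],[0,0,-19,0,0,0]]]' 0; python3 -c "
from h import *
go([.50,.05,.235],tool(0))"
```

```text
clock: 3.95
tcp_pos: [0.5389, -0.3044, 0.2333]
tcp_rot: [0.091, 3.14, -0.0]
ft_force: [-1.1, -0.2, -1.4]
opening: 0.0597
clock 3.95 shift cm [ 5.93 35.15 -0.17] turn [-0.  0. -0.] F [-1.1 -0.2 -1.4] open 0.0597
```

```bash
python3 -m crank '[[[0.8,4.5,0,0,0,0],[1.6,9,0,0,0,0],[2.4,13.5,0,0,0,0],[3.2,18,0,0,0,0],[4,22.5,0,0,0,0]]]' 0;python3 -m crank '[[[0.7,4,0,0,0,0],[1.4,8,0,0,0,0],[1.9,12,0,0,0,0],[1.9,12.5,0,0,0,0],[1.9,12.5,0,0,0,0]]]' 0; python3 -c "
from h import *
go([.50,.05,.235],tool(0))
c=capture('wrist'); cv2.imwrite('pics/wrist2.png',c['color'])
print('exp ball',proj(c,[.582,.2119,.1324]),'tip',proj(c,[.578,.212,.141]),'foot',proj(c,[.641,.2085,.005]),'short ball',proj(c,[.602,.080,.0734]))"
```

```text
clock: 4.45
tcp_pos: [0.5116, -0.0759, 0.2317]
tcp_rot: [0.091, 3.14, 0.0]
ft_force: [1.2, 0.5, -0.8]
opening: 0.0596
clock: 4.95
tcp_pos: [0.5004, 0.049, 0.2316]
tcp_rot: [0.088, 3.14, -0.0]
ft_force: [-0.5, 0.3, -1.8]
opening: 0.0592
clock 4.95 shift cm [ 0.05  0.09 -0.34] turn [-0.     0.     0.002] F [-0.5  0.3 -1.8] open 0.0592
exp ball [534.30885584 332.65688897] tip [541.05368731 333.07681796] foot [466.0398151  328.38992188] short ball [356.13880222 330.13537871]
```

View pics/wrist2.png

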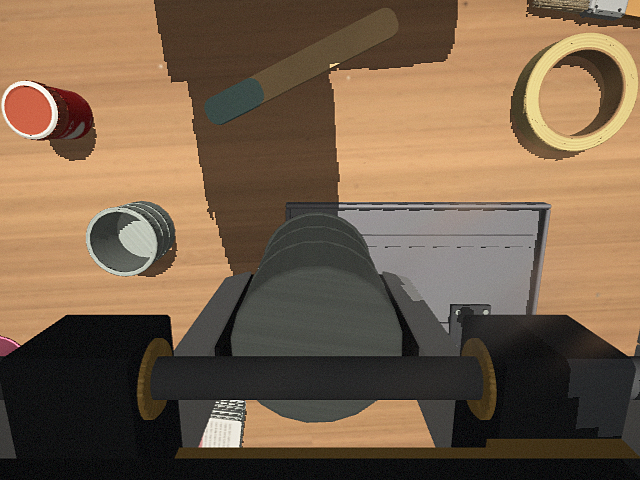

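Tip is hidden behind the gripper body here (right, ~(534,333)); the cup is held squarely between the pads (centre ~(315,340)) and the low cup stands at (130,240). The rack position is already consistent with its given sizes, so I go to the pre-insertion pose, tilted 25°.

```bash
cat >> h.py <<'E'
tip=np.array([.578,.212,.141]); RT=tool(LEAN); a=-RT[:,2]; n=-np.array([np.cos(LEAN)*xr[0],np.cos(LEAN)*xr[1],np.sin(LEAN)])
def tgt(gap,off): return tip-a*.055+a*gap+n*off   # gap = inner bottom above tip along peg
E
python3 -c "
from h import *
print(a,n,tgt(.135,.0))
go(tgt(.135,0)+[0,0,.02],RT)"
```

```text
[-0.42191748  0.02432761  0.90630779] [-0.90480496  0.05217073 -0.42261826] [0.5442466  0.21394621 0.21350462]
clock 5.0 shift cm [-3.42 16.81 -0.2 ] turn [-0.    -0.436  0.   ] F [-0.2 -0.  -1.1] open 0.0596
```

```bash
python3 -m crank '[[[-0.8,4,0,0,-0.1,0],[-1.6,8,0,0,-0.2,0],[-2.4,12,0,0,-0.3,0],[-3.2,16,-0.1,0,-0.4,0],[-3.4,16.8,-0.2,0,-0.436,0]]]' 0;python3 -m crank '[[[0,0,0,0,0,0],[0,0,0,0,0,0]]]' 0; python3 -c "
from h import *
go(tgt(.135,0),RT)
s=observe();print(s['joint_pos'])
Rm=R.from_rotvec(s['tcp_rot']).as_matrix()
mouth=s['tcp_pos']+Rm[:,2]*.041
for nme in ['scene','top','wrist']:
  c=capture(nme); cv2.imwrite('pics/%s3.png'%nme,c['color']); print(nme,'mouth',proj(c,mouth),'tip',proj(c,tip))"
```

```text
clock: 5.5
tcp_pos: [0.5443, 0.2159, 0.2331]
tcp_rot: [0.076, 2.702, -0.017]
ft_force: [0.3, -0.1, -1.4]
opening: 0.0599
clock: 5.7
tcp_pos: [0.5444, 0.2127, 0.2334]
tcp_rot: [0.08, 2.706, -0.018]
ft_force: [-1.6, 0.3, -2.1]
opening: 0.0594
clock 5.7 shift cm [0.86 0.12 1.79] turn [-0.001 -0.002 -0.001] F [-1.6  0.3 -2.1] open 0.0594
[ 0.39573244  0.14867699  1.69942665 -0.23663123  0.91233275 -1.00706885]
scene mouth [260.40930263 182.0424347 ] tip [265.87740841 199.45491995]
top mouth [207.78344907 226.29761584] tip [214.40855423 219.73138322]
wrist mouth [317.38453566 264.94546518] tip [318.99304802 230.1742139 ]
```

```bash
python3 -c "
import cv2,numpy as np
s=cv2.imread('pics/scene3.png')[120:300,170:370];w=cv2.imread('pics/wrist3.png');t=cv2.imread('pics/top3.png')[150:280,180:340]
o=np.zeros((600,800,3),np.uint8)
o[:360,:400]=cv2.resize(s,(400,360),interpolation=cv2.INTER_CUBIC);o[:300,400:]=cv2.resize(w,(400,300),interpolation=cv2.INTER_AREA);o[300:,400:]=cv2.resize(t,(400,300))
cv2.imwrite('pics/pre.png',o)"
```

```text
(no output)
```

View pics/pre.png

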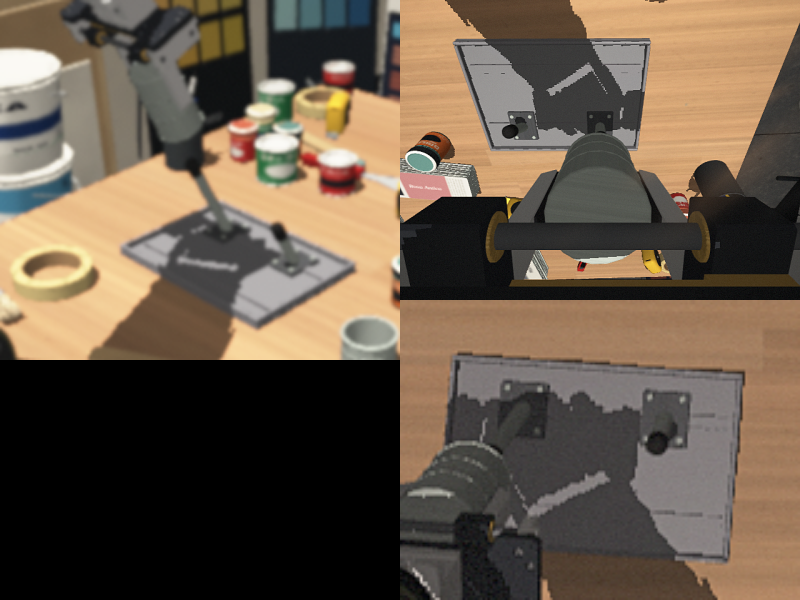

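The scene view shows the cup's mouth (crop ~(185,150)) directly above the peg's tip (~(190,168)) and in line with the rod. The wrist view shows the rod running straight into the mouth. Inserting along the peg.

```bash
python3 -m crank '[[[0.5,0.1,1,0,0,0],[0.9,0.1,1.8,0,0,0],[0.9,0.1,3.5,0,0,0],[0.9,0.1,5,0,0,0],[0.9,0.1,6.5,0,0,0]]]' 0; python3 -c "
from h import *
go(tgt(.015,0.004),RT)"
```

```text
clock: 6.35
tcp_pos: [0.5637, 0.2137, 0.1692]
tcp_rot: [0.078, 2.705, -0.018]
ft_force: [0.1, -0.4, -1.2]
opening: 0.0597
clock 6.35 shift cm [ 0.28 -0.09  7.16] turn [-0.    -0.001 -0.   ] F [ 0.1 -0.4 -1.2] open 0.0597
```

```bash
python3 -m crank '[[[0.1,0,1.5,0,0,0],[0.2,0,3,0,0,0],[0.3,-0.1,4.5,0,0,0],[0.3,-0.1,6,0,0,0],[0.3,-0.1,7.1,0,0,0]]]' 0; python3 -c "
from h import *
go(tgt(.0,0.006),RT)
for nme in ['scene','wrist']:
  c=capture(nme); cv2.imwrite('pics/%s4.png'%nme,c['color'])
import cv2
s=cv2.imread('pics/scene4.png')[140:290,200:350];w=cv2.imread('pics/wrist4.png')
o=np.zeros((400,800,3),np.uint8); o[:,:400]=cv2.resize(s,(400,400));o[:300,400:]=cv2.resize(w,(400,300)); cv2.imwrite('pics/ins.png',o)"
```

```text
clock: 6.85
tcp_pos: [0.591, 0.2112, 0.1036]
tcp_rot: [0.078, 2.705, -0.018]
ft_force: [-0.2, 0.3, -1.8]
opening: 0.0596
clock 6.85 shift cm [0.2  0.01 1.56] turn [-0.    -0.001 -0.   ] F [-0.2  0.3 -1.8] open 0.0596
```

View pics/ins.png

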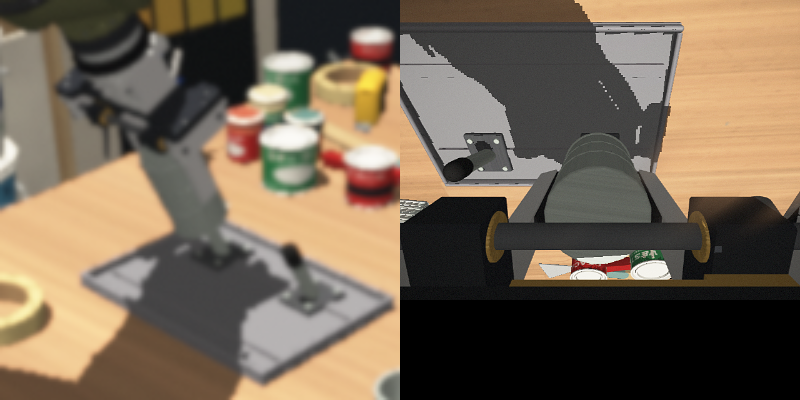

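Cup is over the peg, with the foot plate peeking out beyond the mouth, and no force. Now closing the last ~16 mm slowly and watching the force.

```bash
python3 -m crank '[[[0.1,0,0.3,0,0,0],[0.2,0,0.6,0,0,0],[0.2,0,0.9,0,0,0],[0.2,0,1.1,0,0,0],[0.2,0,1.2,0,0,0]]]' 0; python3 -m crank '[[[0,0,0.1,0,0,0],[0,0,0.2,0,0,0]]]' 0; python3 -c "
from h import *
go(tgt(.0,0.006),RT)"
```

```text
clock: 7.45
tcp_pos: [0.594, 0.2112, 0.0934]
tcp_rot: [0.078, 2.704, -0.017]
ft_force: [0.6, -0.2, -1.8]
opening: 0.06
clock: 7.65
tcp_pos: [0.5948, 0.2111, 0.0916]
tcp_rot: [0.078, 2.704, -0.017]
ft_force: [0.1, 0.3, -1.3]
opening: 0.0594
clock 7.65 shift cm [ 0.04 -0.01  0.31] turn [-0. -0. -0.] F [ 0.1  0.3 -1.3] open 0.0594
```

```bash
python3 -m crank '[[[0,0,0.1,0,0,0],[0,0,0.2,0,0,0]]]' 0; python3 -c "
from h import *
go(tgt(.0,0.006),RT)"
```

```text
clock: 7.85
tcp_pos: [0.5956, 0.2111, 0.0903]
tcp_rot: [0.078, 2.704, -0.017]
ft_force: [-14.7, -2.6, 14.1]
opening: 0.0599
clock 7.85 shift cm [ 0.06 -0.02  0.16] turn [-0.  0. -0.] F [-14.7  -2.6  14.1] open 0.0599
```

Contact at the predicted depth (1.6 mm short of nominal), with the force mostly along the peg. I let it settle, then open the gripper.

```bash
python3 -m crank '[[[0,0,-0.05,0,0,0],[0,0,-0.05,0,0,0],[0,0,-0.05,0,0,0]]]' 0; python3 -m crank '[[[0,0,0,0,0,0],[0,0,0,0,0,0],[0,0,0,0,0,0],[0,0,0,0,0,0],[0,0,0,0,0,0]]]' 1;  python3 -c "
from h import *
go(tgt(.0,0.006),RT)
for nme in ['scene','wrist']:
  c=capture(nme); cv2.imwrite('pics/%s5.png'%nme,c['color'])
s=cv2.imread('pics/scene5.png')[140:290,200:350];w=cv2.imread('pics/wrist5.png')
o=np.zeros((400,800,3),np.uint8); o[:,:400]=cv2.resize(s,(400,400));o[:300,400:]=cv2.resize(w,(400,300)); cv2.imwrite('pics/rel.png',o)"
```

```text
clock: 8.15
tcp_pos: [0.5954, 0.2111, 0.0905]
tcp_rot: [0.078, 2.704, -0.017]
ft_force: [-4.7, -1.0, 4.3]
opening: 0.0596
clock: 8.65
tcp_pos: [0.5954, 0.2111, 0.0902]
tcp_rot: [0.078, 2.705, -0.017]
ft_force: [-0.6, 0.0, -0.7]
opening: 0.093
clock 8.65 shift cm [ 0.03 -0.01  0.16] turn [-0. -0. -0.] F [-0.6  0.  -0.7] open 0.093
```

View pics/rel.png

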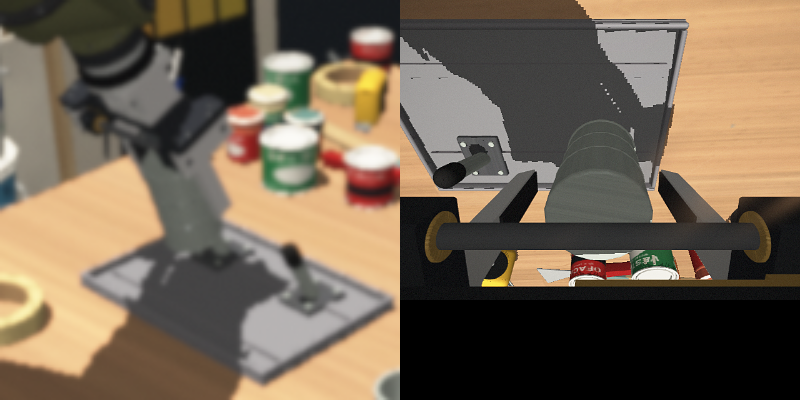

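The cup hangs on the peg, its mouth swung slightly toward the robot, and both fingers are clear of it (finger gaps at ~(520,190) and ~(672,190)). Withdrawing straight back along the tool.

```bash
python3 -m crank '[[[0,0,-1,0,0,0],[0,0,-2.5,0,0,0],[0,0,-4.5,0,0,0],[0,0,-7,0,0,0],[0,0,-10,0,0,0]]]' 1; python3 -m crank '[[[-1,0,-4,0,0,0],[-2,0,-8,0,0,0],[-3,0,-11,0,0,0],[-3,0,-11,0,0,0],[-3,0,-11,0,0,0]]]' 1; python3 -c "
from h import *
go(tgt(.0,0.006),RT)
for nme in ['scene','wrist','top']:
  c=capture(nme); cv2.imwrite('pics/%s6.png'%nme,c['color'])
  print(nme,proj(c,tip))
s=cv2.imread('pics/scene6.png')[140:290,200:350];w=cv2.imread('pics/wrist6.png');t=cv2.imread('pics/top6.png')[150:300,180:380]
o=np.zeros((600,800,3),np.uint8); o[:400,:400]=cv2.resize(s,(400,400));o[:300,400:]=cv2.resize(w,(400,300));o[300:,400:]=cv2.resize(t,(400,300)); cv2.imwrite('pics/end.png',o)"
```

```text
clock: 9.25
tcp_pos: [0.5524, 0.2134, 0.1818]
tcp_rot: [0.078, 2.705, -0.018]
ft_force: [-0.5, -0.4, 0.3]
opening: 0.094
clock: 9.75
tcp_pos: [0.5337, 0.2147, 0.2937]
tcp_rot: [0.078, 2.704, -0.017]
ft_force: [0.3, 0.2, -0.2]
opening: 0.0942
clock 9.75 shift cm [ 3.050e+00 -2.000e-02  2.122e+01] turn [ 0.001  0.001 -0.   ] F [ 0.3  0.2 -0.2] open 0.0942
scene [265.87740841 199.45491995]
wrist [316.95067992 198.98601511]
top [214.40855423 219.73138322]
```

View pics/end.png

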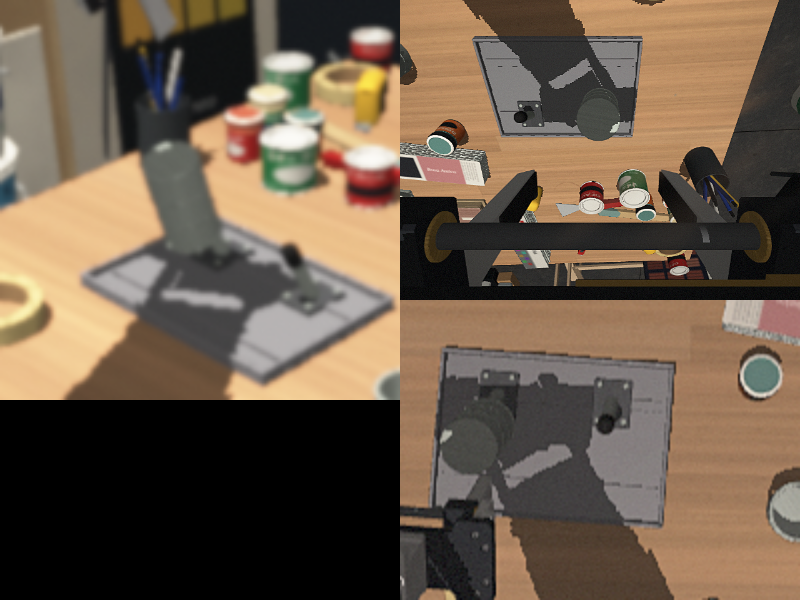

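The released cup leans on the long peg with its bottom at top-view ~(215,222), where the tip is predicted at (214,220). I check that it is at rest and the low cup is unmoved.

```bash
python3 -m crank '[[[0,0,-1,0,0,0],[0,0,-2,0,0,0],[0,0,-2,0,0,0],[0,0,-2,0,0,0],[0,0,-2,0,0,0]]]' 1; python3 -c "
from h import *
t0=cv2.imread('pics/top0.png').astype(int)
for n,(y,x) in {'scene':((185,250),(235,300)),'top':((195,250),(190,250))}.items():
  c=capture(n)['color'].astype(int); p=cv2.imread('pics/%s6.png'%n).astype(int)
  d=np.abs(c-p)[y[0]:y[1],x[0]:x[1]].max(2); print(n,'changed px >40:',(d>40).sum(),'mean',d.mean())
  if n=='top':
    l=np.abs(c-t0)[235:275,360:400].max(2); print('low cup diff',(l>40).sum(),l.mean())
t=capture('top'); P=onz(t,215,222.5,.141); print('cup bottom centre ~',P, 'tip',tip)
go(tgt(0,0),RT)"
```

```text
clock: 10.4
tcp_pos: [0.5255, 0.2151, 0.3111]
tcp_rot: [0.078, 2.705, -0.017]
ft_force: [-0.4, 0.8, -1.0]
opening: 0.0936
scene changed px >40: 0 mean 1.1943195266272189
top changed px >40: 122 mean 7.382121212121212
low cup diff 0 11.029375
cup bottom centre ~ [0.57238542 0.210663   0.141     ] tip [0.578 0.212 0.141]
clock 10.55 shift cm [ 2.41  0.   23.13] turn [-0.    -0.001 -0.   ] F [-1.1 -0.6  0.1] open 0.094
```

```bash
python3 -c "
from h import *
t=capture('top');s=capture('scene')
print(tri(t,(215,222.5),s,(264.5,197)))
from workcell import job_done
print(job_done())"
```

```text
(array([0.57133582, 0.2087918 , 0.15135278]), np.float64(0.001314889102697983))
the job is handed in; nothing more can be done
None
```

I hung the tall steel cup mouth-down on the long (left) leaning peg, let go of it, backed the gripper clear and handed the job in at about 10.6 s. I gripped it from above, tilted it 25° and pushed it along the peg until its bottom met the tip. The push peaked at about 20 N; I eased off before opening the gripper.

Last checks:
- **Seating:** I located the cup's closed end by rays from two views at about (0.571, 0.209, 0.151). The peg tip is at (0.578, 0.212, 0.141). I picked those pixels by eye, so the roughly 10 mm height gap, against about 4 mm expected for a seated cup, is coarse. The stronger sign is that contact came within 2 mm of the predicted depth.
- **At rest:** After release the cup swung slightly and settled. The scene view showed no change in it over the next 0.6 s. The top view did change in that area (122 pixels), probably from the retreating arm and its shadow.
- **Low cup:** It is still where it was; no pixels there changed strongly.
- **Disagreement:** An early two-view estimate put the long tip at 0.120 m high instead of 0.141 m, because it blended with the black pen pot behind it. I used the given height, and the contact depth agreed with it.

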